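# Snap the cap onto the slim-necked thinner jar and keep it pressed home

### The arm

A 7-joint arm with a two-finger parallel gripper is mounted at the origin on a cart in front of the work surface, level with it; the furniture and walls round the work are solid. World frame = base frame: x ahead of the robot, y to its left, z up, the work surface at z = 0. Lengths are in m, angles in rad, forces in N, time in s.
With the tool pointing down it reaches from about 0.425 to 0.875 m from the base axis. Payload 4.7 kg.
Tool frame: the origin (TCP) lies where the fingers leave the gripper's body, on its centre line; the fingertips stand 70 mm ahead of it and the grasp point (between the pads) lies 51 mm ahead of it; z points along the fingers, y is the line along which they close (so a half turn about z gives the same grasp; the last joint's range is limited). The gripper opens to 87 mm and grips with 3 to 60 N. Pads are 19 mm wide; open, the fingers measure 117 mm over their backs; the gripper's body (75 mm by 190 mm) begins 51 mm behind the grasp point.
Start: joints at [1.344, 0.321, -0.07, 1.45, 0.023, 1.371, -0.057], TCP at [0.155, -0.631, 0.292] pointing down, gripper open.
Joint ranges: [-2.86, 2.86], [-0.3, 2.09], [-1.38, 1.24], [0.06, 2.45], [-1.56, 4.7], [0.09, 2.05], [-2.69, 2.69]. Speed limits (rad/s): [2.57, 2.57, 3.14, 3.14, 3.14, 3.14, 3.14].

### API

Orientations are given as a rotation vector (axis times angle).
In Python, from bench import ctrl gives the robot as it stands.
- The arm moves only by the tool drive_tool, never from a script. Its argument "motion" is a list of rows, each a list of 3 entries, a list of its own where there are three numbers: the shift along the tool's x, y, z in cm, then the turn, a rotation vector about the tool's x, y, z in degrees, then the opening, from -1 (shut) to 1 (fully open). In form: [[[x, y, z], [ax, ay, az], claw], ...]. A call has 1 to 12 rows; each row shifts and turns the commanded pose from where the row before left it, along the tool's axes as they then stand; what a row does not reach is not made up. A row lasts 1/8 s, in which the tool goes at most 62.5 mm and 10.7 degrees, less where a joint would pass 70% of its speed; a pose out of reach is approached as far as the arm can. A call with a gripper value outside its range is refused whole. The fingers move at their own pace and stop on an object; "force" is the grip in N (left out, the last holds). Time passes only in rows, so rows that do not move let the fingers close. It gives the time, the measured TCP pose, the force, the opening and the grip force at its end, in the units of the state.
- ctrl.get_state(): the state, without advancing time (a new reading comes with each control period).
- ctrl.get_image(name): name is "side" or "top" or "wrist"; returns the picture (384x512x3 uint8, red, green, blue); there is no depth.
- ctrl.calibration(name): a dict with "K" (3x3 intrinsics, pixels), "distortion" ([k1, k2, p1, p2, k3] as OpenCV has them; the pictures are not rectified), "origin" and "attitude" of the camera in the world; the wrist camera has in their place "tool_from_camera" (4x4, takes a point from camera to tool coordinates, whose origin is the TCP and whose axes are the flange's). Camera axes: x right, y up, looking along -z (the intrinsics and any distortion apply to the point x, -y, -z); pixel columns grow to the right and rows downward; lengths in m; the calibration is good to about 2 mm. A picture is of the moment at which its call begins: read the wrist's pose just before it. calibration takes no time and is no camera call.
- ctrl.close_job(): hands the job in; it is judged then, once.
The state is a dict: "time": time; "joint_positions": joint angles; "qd": joint speeds; "joint_torque": joint torques, N m; "position": TCP position; "tool_rot": TCP orientation; "ft_force": force on the tool from outside, world axes, zero at the start; "torque": the same for the moment, N m; "grip_width": opening from 0.0 (shut) to 1.0 (fully open); "grip_force": force on a finger pad.
Only numpy, scipy, OpenCV 4.12 (cv2) and the standard library are available. Lean on these libraries where they do the work, as an engineer would, in place of code of your own. Each camera call takes 0.05 s, during which the arm holds its last target. There are 200 camera calls.

### The job

Close the thinner jar with the slim neck: pick up the black snap cap, set it upright over that neck, push it down past the sprung catches until it clicks, and go on pressing after the force drops until its rim is fully down on the jar's collar. Finish like that, still gripping the cap and pressing it home against its spring: do not let go. Leave the wide-necked jar open and do not push the paint pots and the dropper bottle about.

Things in the scene. Friction and masses are not known exactly. Their poses are not given: they have to be found in the camera images.
- cap_center (a point): centre of the snap cap: a loose, plain black, ribbed round cap, 46 mm across, 44 mm tall, 92 g, standing on the desk with its open side down; this point is on its axis half-way up (22 mm above the rim), z up along the axis. A white indicator stem stands 3 mm proud of the middle of its roof and rises up to 14 mm more as the cap goes on
- cap_rim (a point): centre of the cap's open lower rim, on its axis, 22 mm below cap_center. The opening at the rim (an inner lip, 4 mm high) is 29 mm wide, with a wider bore above
- stem (a joint): sprung slide in the cap; its foot hangs 14 mm above the rim and lands on the neck's top. Value (m): how far the foot is pushed up; 0 = hanging free. On the slim jar: 0.014 minus the rim's height over the collar: 0 to 0.001 when the catches first touch, about 0.010 at the click, 0.011 if clicked on but let go, 0.014 fully home. Spring 0.4 N per mm
- slim_jar_collar (a point): centre of the top of the slim-necked jar's collar, 52 mm above the desk. Grey jar fixed to the desk on a 72 mm rubber foot; body 62 mm wide, flat aluminium collar 44 mm wide. Pressed fully home, the cap's rim sits on the collar; clicked on but let go, it rises to 3 mm above it
- slim_jar_top (a point): centre of the top of the slim jar's steel neck, 28 mm above the collar, 80 mm above the desk; the neck is 25 mm wide, tapering over its top 10 mm to 16 mm
- slim_jar_catches (a point): point on the neck's axis at the height of its four sprung catches, 10.5 mm above the collar; they stick out to 34 mm width. Pushing the cap's lip over them takes 7 to 15 N (rim 13 to 10 mm above the collar), then the force drops to 1 to 5 N; they click out above the lip with the rim about 4 mm above the collar; then 4 to 6 N of spring until the rim meets the collar, where it rises steeply
- wide_jar_top (a point): centre of the top of the other jar's neck, 80 mm above the desk. The same grey fixed jar but with a neck 38 mm wide, too wide for the cap; either jar may stand in either place; this one stays open
- pot_ochre_mid (a point): squat ochre paint pot with a domed lid, 42x38x46 mm, a loose bystander; point on its axis 20 mm above the desk
- pot_teal_mid (a point): squat teal paint pot with a domed lid, 40x36x38 mm, a loose bystander; point on its axis 20 mm above the desk
- dropper_tan_mid (a point): tan dropper bottle with a black ribbed cap, 25x25x74 mm, a loose bystander; point on its axis 20 mm above the desk
Not all that is in view belongs to the job. What is shaped like the part that bears slim_jar_collar but blue is not meant.

How it is judged:
By the outcome, as a careful person would: the job done as asked, in the order asked, and still so for the second after the job is handed in, while the arm keeps its last pose, push and grip.
It also fails if it takes over 61 s, if anything falls off the work surface, if the arm or the gripper's body presses on something with over 40 N, if the wrist force passes 120 N, or if a joint passes its speed limit or range.

## Working session

There is one attempt and no reset: what is moved stays moved. The work goes in short steps, Python scripts to look and compute and a tool call to move; the robot and the scene stay as the last step left them, time stands still between calls to the robot, and variables do not carry over. Pictures are saved under pics/ and viewed, at most 10 in all, crops included, and the job is handed in when it is done.

Besides the shell and the picture viewer there is one more tool, called after "Call:" as name(argument=value, ...), one argument or row to a line, values as JSON. drive_tool: Moves the arm, as the interface text tells. Its arguments: {"type":"object","properties":{"motion":{"type":"array","items":{"type":"array"}},"force":{"type":"number"}},"required":["motion"]}

```bash
mkdir -p pics; ls
python3 - <<'E'
from bench import ctrl
import cv2,numpy as np
s=ctrl.get_state();print(s)
for n in("top","side","wrist"):
    im=ctrl.get_image(n);cv2.imwrite(f"pics/{n}0.png",im[...,::-1]);c=ctrl.calibration(n);print(n,c)
E
```

```text
pics
{'time': 0.0, 'joint_positions': array([ 1.34410088,  0.3218425 , -0.07010537,  1.45170265,  0.02261737,
        1.37081679, -0.05690386]), 'qd': array([-7.00916220e-05, -1.29248938e-05, -6.96491343e-04, -3.51336814e-04,
        1.05454016e-03, -9.51328320e-04, -2.94530488e-05]), 'joint_torque': array([-6.56831662e-05, -4.91285026e+01, -4.03842526e-01, -3.12530172e+01,
       -6.41525583e-02,  4.36874852e-02,  1.77534671e-04]), 'position': array([ 0.154869  , -0.63083016,  0.29113502]), 'tool_rot': array([-3.11690416e+00, -3.77171639e-01,  5.46545431e-04]), 'ft_force': array([-0.905798  , -0.33364878,  0.14694499]), 'torque': array([ 0.00608387, -0.00405274,  0.03448254]), 'grip_force': 0.0, 'grip_width': 0.9964826222600491}
top {'K': array([[416.61447274,   0.        , 260.21137786],
       [  0.        , 416.61447274, 198.45979125],
       [  0.        ,   0.        ,   1.        ]]), 'distortion': array([-0.11498162,  0.        ,  0.        ,  0.        ,  0.        ]), 'origin': array([0.41033515, 0.06786223, 0.93072821]), 'attitude': array([ 0.1482737 , -0.16678765, -1.5767
[... 288 characters left out ...]
0.29612483,  0.65191967]), 'attitude': array([0.78555107, 0.42882691, 0.93636511])}
wrist {'K': array([[282.70486119,   0.        , 254.08908585],
       [  0.        , 282.70486119, 196.42898174],
       [  0.        ,   0.        ,   1.        ]]), 'distortion': array([-0.05651811,  0.        ,  0.        ,  0.        ,  0.        ]), 'tool_from_camera': array([[ 2.61909428e-04,  9.54714397e-01,  2.97523699e-01,
         8.18009815e-02],
       [ 9.99999909e-01, -1.49476959e-04, -4.00645731e-04,
         2.39237634e-04],
       [-3.38029310e-04,  2.97523776e-01, -9.54714349e-01,
        -9.16012336e-02],
       [ 0.00000000e+00,  0.00000000e+00,  0.00000000e+00,
         1.00000000e+00]])}
```

View pics/top0.png

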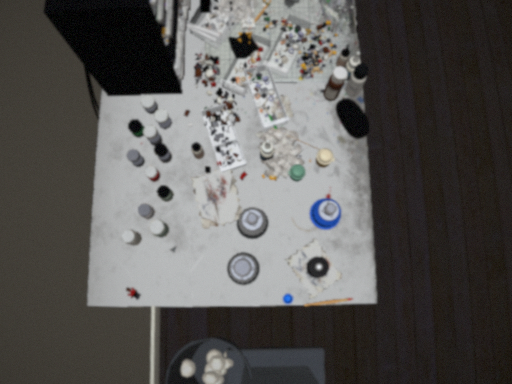

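View pics/side0.png

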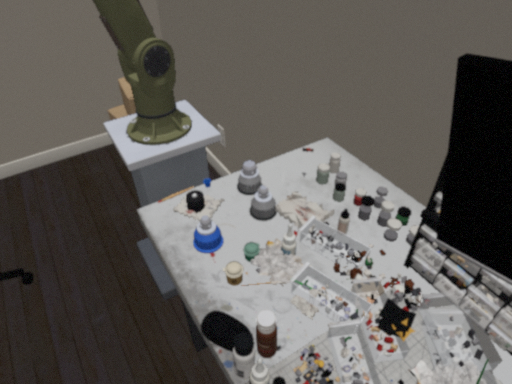

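The top view shows the cap candidates: black round with a white stem at (318,267), the big black oval at (352,118), and black-topped bottles at (136,128), (161,152) and (165,193). I choose (318,267). The jars are grey at (252,222) and (243,268). The blue one at (326,212) is a decoy. I'll check with a crop.

```bash
cat > h.py <<'E'
from bench import ctrl
import cv2,numpy as np
from scipy.spatial.transform import Rotation as R
def cam(n,s=None):
    c=ctrl.calibration(n)
    if n=="wrist":
        s=s or ctrl.get_state(); A=R.from_rotvec(s["tool_rot"]).as_matrix(); T=c["tool_from_camera"]
        return c,A@T[:3,:3],A@T[:3,3]+s["position"]
    return c,R.from_rotvec(c["attitude"]).as_matrix(),c["origin"]
def ray(n,uv,z,s=None):
    c,A,o=cam(n,s); p=cv2.undistortPoints(np.array([[uv]],float),c["K"],c["distortion"])[0,0]
    d=A@np.array([p[0],-p[1],-1]); return o+d*(z-o[2])/d[2]
def proj(n,P,s=None):
    c,A,o=cam(n,s); q=(np.atleast_2d(P)-o)@A; q=q*[1,-1,-1]
    return cv2.projectPoints(q,np.zeros(3),np.zeros(3),c["K"],c["distortion"])[0][:,0]
def tool(P,s=None):
    "world point in tool axes, cm"
    s=s or ctrl.get_state(); return 100*R.from_rotvec(s["tool_rot"]).as_matrix().T@(np.asarray(P)-s["position"])
E
python3 - <<'E'
from h import *
for k,uv,z in[("cap",(317.5,266),.046),("jarA",(252.5,217),.08),("jarB",(242,266),.08),("blue",(329,210),.08),("green",(297,172),.04),("cream",(324,157),.04),("drop",(267,148),.07)]:
    print(k,ray("top",uv,z).round(3))
im=cv2.imread("pics/top0.png");a=cv2.resize(im[185:310,205:355],None,fx=5,fy=5,interpolation=2)
cv2.imwrite("pics/c0.png",a)
im=cv2.imread("pics/side0.png");a=cv2.resize(im[150:260,170:300],None,fx=5,fy=5,interpolation=2)
cv2.imwrite("pics/c1.png",a)
E
```

```text
cap [ 0.443 -0.063  0.046]
jarA [0.544 0.073 0.08 ]
jarB [0.444 0.095 0.08 ]
blue [ 0.557 -0.086  0.08 ]
green [ 0.65  -0.026  0.04 ]
cream [ 0.684 -0.088  0.04 ]
drop [0.696 0.04  0.07 ]
```

View pics/c1.png

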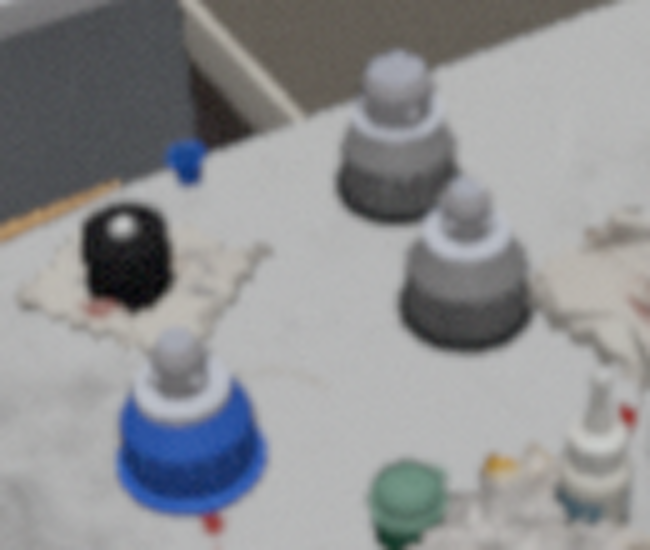

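View pics/c0.png

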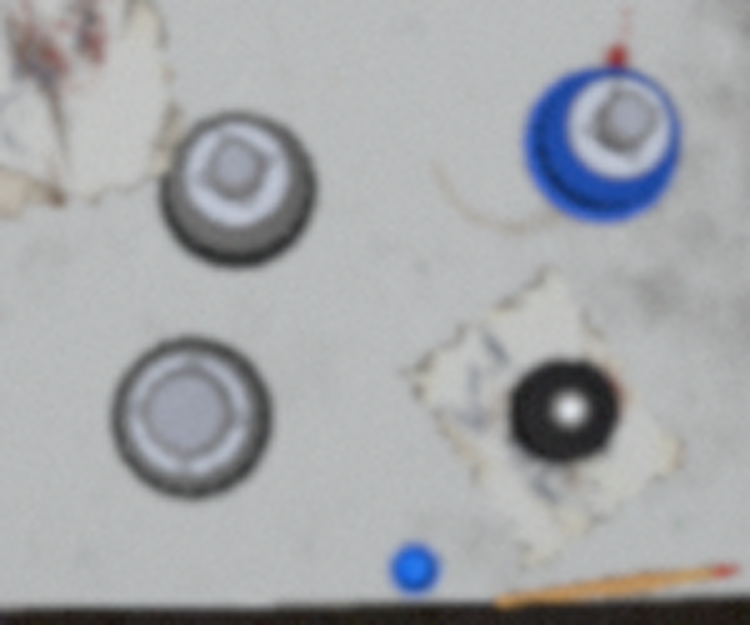

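The crops confirm the choice. The slim grey jar is the one at top (252,218), the wide jar is at (242,266), and the black cap with the white stem is at (318.5,267). Next I'll triangulate with the side view and plan the approach.

Run:
```python
from h import *
for k,a,b,z in[("stem",(318.8,266.8),(194.6,195),.047),("slim",(252,218),(263.6,187),.08)]:
    print(k,ray("top",a,z).round(4),ray("side",b,z).round(4))
print(tool([.46,-.065,.25]))
```

```text
stem [ 0.4413 -0.0654  0.047 ] [ 0.4446 -0.0653  0.047 ]
slim [0.542  0.0742 0.08  ] [0.5446 0.0756 0.08  ]
[ 43.12784081 -47.68050438   4.20770326]
```

Call:
drive_tool(
  motion=[
    [[3.6, -4.0, 0], [0, 0, 0], 1],
    [[3.6, -4.0, 0], [0, 0, 0], 1],
    [[3.6, -4.0, 0], [0, 0, 0], 1],
    [[3.6, -4.0, 0], [0, 0, 0], 1],
    [[3.6, -4.0, 0], [0, 0, 0], 1],
    [[3.6, -4.0, 0], [0, 0, 0], 1],
    [[3.6, -4.0, 0], [0, 0, 0], 1],
    [[3.6, -4.0, 0], [0, 0, 0], 1],
    [[3.6, -4.0, 1], [0, 0, 0], 1],
    [[3.6, -4.0, 1], [0, 0, 0], 1],
    [[3.6, -4.0, 1], [0, 0, 0], 1],
    [[3.6, -4.0, 1], [0, 0, 0], 1],
  ],
  force=25,
)

```text
time: 1.65
position: [0.4605, -0.0605, 0.252]
tool_rot: [3.118, 0.377, 0.0]
ft_force: [0.1, -0.5, -1.4]
grip_width: 1.001
grip_force: 0.0
```

Run:
```python
from h import *
s=ctrl.get_state();print(s["position"],s["tool_rot"],s["joint_positions"].round(2))
cv2.imwrite("pics/w1.png",ctrl.get_image("wrist")[...,::-1])
print(proj("wrist",[[.443,-.065,.047],[.443,-.065,.044]],s),tool([.443,-.065,.05]))
```

```text
[ 0.46045454 -0.06054988  0.25198357] [3.11798564e+00 3.76789879e-01 4.76023137e-04] [ 0.79 -0.03 -0.7   1.93 -0.02  1.24 -1.23]
[[253.73005277 202.82903676]
 [253.72981051 201.97229248]] [-2.26471772  0.80142026 20.12015464]
```

View pics/w1.png

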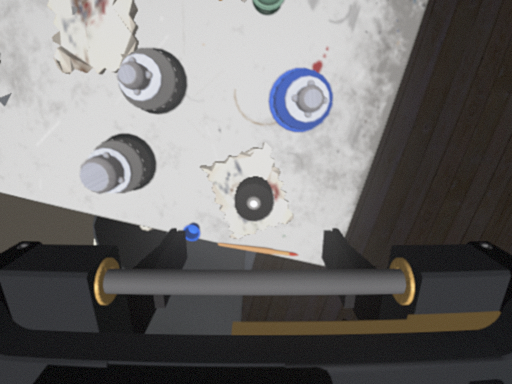

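The wrist view shows the stem at (254,203), matching the estimate (0.443, -0.065). The slim neck is at about (131,75) and the wide one at (98,173). I'll descend.

Call:
drive_tool(
  motion=[
    [[-1.13, 0.4, 2.5], [0, 0, 0], 1],
    [[-1.13, 0.4, 3.5], [0, 0, 0], 1],
    [[0, 0, 3.5], [0, 0, 0], 1],
    [[0, 0, 3], [0, 0, 0], 1],
    [[0, 0, 0], [0, 0, 0], 1],
    [[0, 0, 0], [0, 0, 0], 1],
  ],
)

```text
time: 2.45
position: [0.4407, -0.0754, 0.1282]
tool_rot: [3.118, 0.377, 0.002]
ft_force: [0.4, -1.1, -0.3]
grip_width: 0.995
grip_force: 0.0
```

Run:
```python
from h import *
s=ctrl.get_state();print(s["position"],s["tool_rot"])
im=ctrl.get_image("wrist")[...,::-1]
p=proj("wrist",[.443,-.065,.047],s)[0];print(p)
x,y=p.astype(int);g=im[y-25:y+26,x-25:x+26].min(2);m=(g>140).astype(np.uint8)
n,l,st,c=cv2.connectedComponentsWithStats(m)
for a,b in zip(st,c):print(a,b+[x-25,y-25],ray("wrist",b+[x-25,y-25],.047,s).round(4))
cv2.imwrite("pics/w2.png",im);print(tool([.443,-.065,.077]))
w1=ray("wrist",(131,75),.08,dict(position=np.array([.46045,-.06055,.25198]),tool_rot=np.array([3.118,.3768,.0005])));print(w1)
```

```text
[ 0.44065113 -0.07537931  0.12821802] [3.11841845e+00 3.77321297e-01 1.79771258e-03]
[239.23944588 229.81866888]
[   0    0   51   51 2431] [239.14520773 228.33237351] [ 0.444  -0.0647  0.047 ]
[ 20  22  12  12 113] [239.53982301 231.7079646 ] [ 0.4417 -0.0655  0.047 ]
[ 0 43  9  8 38] [216.60526316 251.76315789] [ 0.4233 -0.0536  0.047 ]
[44 46  7  5 19] [262.         252.78947368] [ 0.43   -0.0839  0.047 ]
[ 0.43909479 -0.97687719  5.15563053]
[0.54298991 0.07048112 0.08      ]
```

View pics/w2.png

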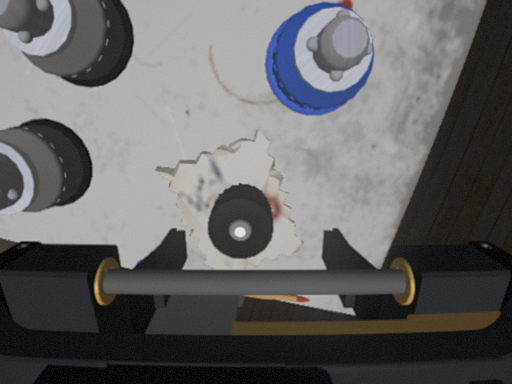

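Call:
drive_tool(
  motion=[
    [[0.4, -0.95, 1.5], [0, 0, 0], 1],
    [[0, 0, 2], [0, 0, 0], 1],
    [[0, 0, 1.6], [0, 0, 0], 1],
    [[0, 0, 0], [0, 0, 0], 1],
    [[0, 0, 0], [0, 0, 0], 1],
  ],
)

```text
time: 3.12
position: [0.4422, -0.0652, 0.0769]
tool_rot: [3.118, 0.377, 0.002]
ft_force: [-0.2, 0.9, -0.0]
grip_width: 0.997
grip_force: 0.0
```

Call:
drive_tool(
  motion=[
    [[0, 0, 0], [0, 0, 0], 0.3],
    [[0, 0, 0], [0, 0, 0], 0],
    [[0, 0, 0], [0, 0, 0], -0.2],
    [[0, 0, 0], [0, 0, 0], -0.5],
    [[0, 0, 0], [0, 0, 0], -1],
    [[0, 0, 0], [0, 0, 0], -1],
    [[0, 0, 0], [0, 0, 0], -1],
    [[0, 0, 0], [0, 0, 0], -1],
  ],
  force=40,
)

```text
time: 4.12
position: [0.4416, -0.0651, 0.0762]
tool_rot: [3.119, 0.377, -0.0]
ft_force: [-0.3, 0.1, 0.2]
grip_width: 0.521
grip_force: 40.0
```

Run:
```python
from h import *
s=ctrl.get_state();print(s["position"],s["tool_rot"],s["grip_width"]*87,s["grip_force"],s["ft_force"])
```

```text
[ 0.44161404 -0.06509725  0.07623256] [ 3.11872892e+00  3.77387085e-01 -1.03667925e-04] 45.35589160652615 39.970054149016505 [-0.29364303  0.095269    0.20513495]
```

Call:
drive_tool(
  motion=[
    [[0, 0, -2], [0, 0, 0], -1],
    [[0, 0, -3.5], [0, 0, 0], -1],
    [[0, 0, -4], [0, 0, 0], -1],
    [[1, -1, -2.5], [0, 0, 0], -1],
    [[2.5, -2, 0], [0, 0, 0], -1],
    [[2.5, -2, 0], [0, 0, 0], -1],
    [[2, -1.5, 0], [0, 0, 0], -1],
    [[0, 0, 0], [0, 0, 0], -1],
    [[0, 0, 0], [0, 0, 0], -1],
    [[0, 0, 0], [0, 0, 0], -1],
  ],
  force=40,
)

```text
time: 5.38
position: [0.5032, 0.0159, 0.196]
tool_rot: [3.118, 0.375, -0.001]
ft_force: [-0.1, -0.7, -0.7]
grip_width: 0.519
grip_force: 40.0
```

Run:
```python
from h import *
s=ctrl.get_state();print(s["position"],s["tool_rot"],s["grip_width"]*87,s["ft_force"])
cv2.imwrite("pics/w3.png",ctrl.get_image("wrist")[...,::-1])
print(proj("wrist",[[.543,.073,.08],[.543,.073,.052]],s))
A=R.from_rotvec(s["tool_rot"]).as_matrix()
print(proj("wrist",s["position"]+A@[0,0,.0292],s),s["joint_positions"].round(2))
```

```text
[0.50320755 0.01593871 0.19597245] [ 3.11831614e+00  3.74660595e-01 -1.36202526e-03] 45.14852185251555 [-0.1342812  -0.67715968 -0.73524111]
[[190.93114209 150.75806361]
 [198.10515059 145.89914717]]
[[253.48302283 281.31833801]] [ 0.67  0.15 -0.8   1.91  0.12  1.14 -1.51]
```

View pics/w3.png

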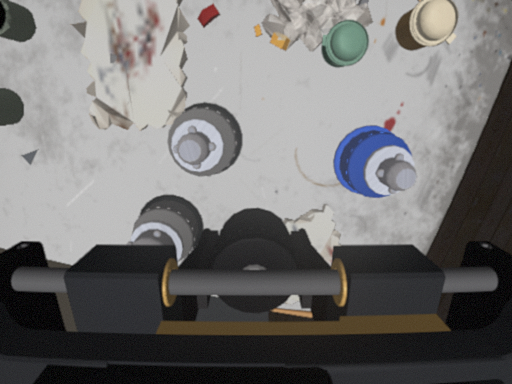

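The cap is held. The slim neck top is at about (192,148), against a predicted (191,151) for (0.543, 0.073), and its collar is near (200,145). I'll check both with one overlay crop.

Run:
```python
from h import *
s=ctrl.get_state()
im=cv2.imread("pics/w3.png");A=R.from_rotvec(s["tool_rot"]).as_matrix();c,CA,co=cam("wrist",s)
t=np.linspace(0,2*np.pi,73);ci=np.c_[np.cos(t),np.sin(t),0*t]
k=5
def draw(b,P,o,col):
    q=((proj("wrist",P,s)-o+.5)*k).astype(np.int32);cv2.polylines(b,[q],False,col,1)
o=np.array([160,95]);b=cv2.resize(im[95:190,160:250],None,fx=k,fy=k,interpolation=2)
for r,z,col in[(.008,.08,(0,0,255)),(.022,.052,(0,255,0)),(.036,0.004,(255,0,0))]:draw(b,[.543,.073,z]+r*ci,o,col)
o2=np.array([205,195]);d=cv2.resize(im[195:290,205:305],None,fx=3,fy=5,interpolation=2);d=cv2.resize(im[195:290,205:270],None,fx=k,fy=k,interpolation=2)
for r,z,col in[(.023,.0321,(0,0,255)),(.023,.0761,(0,255,0)),(.004,.0291,(255,0,0))]:draw(d,s["position"]+([0,0,z]+r*ci)@A.T,o2,col)
cv2.imwrite("pics/o1.png",np.hstack([b,d]))
```

```text
(no output)
```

View pics/o1.png

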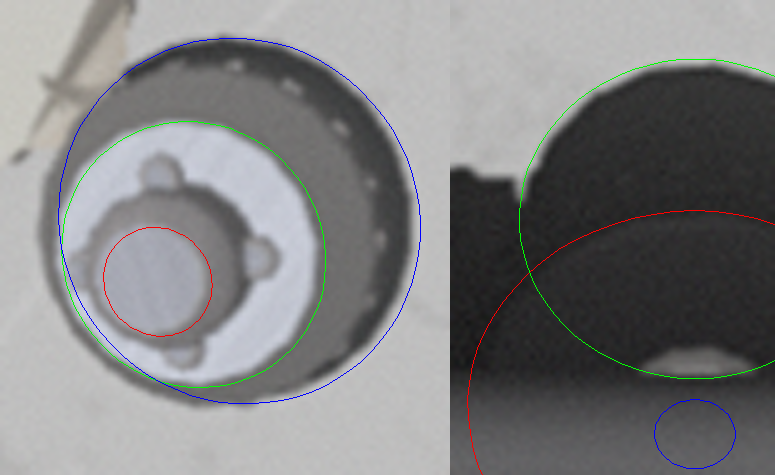

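The predicted circles fit the disc. The catches and collar sit 1 to 2 px left, so I take the jar axis as (0.543, 0.074), which agrees with the top and side views. I'll hover just above the neck.

Call:
drive_tool(
  motion=[
    [[1.5, -1.5, 0], [0, 0, 0], -1],
    [[2, -1.7, 0], [0, 0, 0], -1],
    [[1.74, -1.5, 0], [0, 0, 0], -1],
    [[0, 0, 1.5], [0, 0, 0], -1],
    [[0, 0, 1.7], [0, 0, 0], -1],
    [[0, 0, 0], [0, 0, 0], -1],
    [[0, 0, 0], [0, 0, 0], -1],
    [[0, 0, 0], [0, 0, 0], -1],
  ],
)

```text
time: 6.42
position: [0.5438, 0.075, 0.1647]
tool_rot: [3.119, 0.376, 0.001]
ft_force: [-0.5, -0.5, -1.4]
grip_width: 0.519
grip_force: 40.0
```

Run:
```python
from h import *
s=ctrl.get_state();print(s["position"],s["tool_rot"],s["ft_force"],tool([.543,.074,.150]))
z=-R.from_rotvec(s["tool_rot"]).as_matrix()[:,2];print(z)
im=ctrl.get_image("side")[...,::-1];cv2.imwrite("pics/s2.png",im)
p=proj("side",[.543,.074,.08])[0].astype(int);print(p)
cv2.imwrite("pics/s2c.png",cv2.resize(im[p[1]-40:p[1]+50,p[0]-50:p[0]+50],None,fx=6,fy=6,interpolation=2))
```

```text
[0.54376963 0.07496883 0.16474041] [3.11852391e+00 3.76483932e-01 1.43497521e-03] [-0.52847144 -0.48230477 -1.40801028] [-0.09907033  0.07500067  1.47399646]
[-9.58020830e-04  3.12526443e-04  9.99999492e-01]
[262 186]
```

View pics/s2c.png

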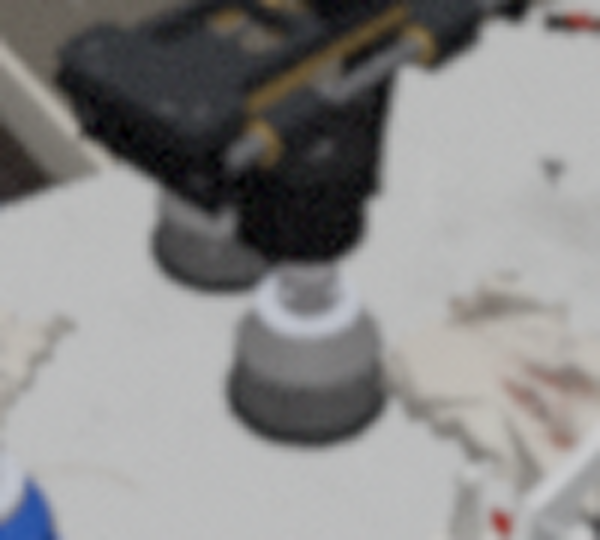

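The side view shows the cap centred over the slim neck to within 1–2 mm: cap column ~301, neck ~308 in the crop. I'll descend gently and watch the lateral force.

Call:
drive_tool(
  motion=[
    [[0, 0, 0.7], [0, 0, 0], -1],
    [[0, 0, 0.7], [0, 0, 0], -1],
    [[0, 0, 0.5], [0, 0, 0], -1],
    [[0, 0, 0], [0, 0, 0], -1],
    [[0, 0, 0], [0, 0, 0], -1],
  ],
)

```text
time: 7.1
position: [0.5436, 0.0754, 0.1453]
tool_rot: [-3.119, -0.378, -0.0]
ft_force: [-0.1, -0.1, -1.6]
grip_width: 0.517
grip_force: 40.0
```

Call:
drive_tool(
  motion=[
    [[0, 0, 0.3], [0, 0, 0], -1],
    [[0, 0, 0], [0, 0, 0], -1],
    [[0, 0, 0], [0, 0, 0], -1],
  ],
)

```text
time: 7.48
position: [0.5435, 0.0753, 0.1423]
tool_rot: [3.119, 0.377, 0.0]
ft_force: [-0.4, 0.3, -1.4]
grip_width: 0.522
grip_force: 40.0
```

The rim is below the taper with no side force. Now I'll press over the catches.

Call:
drive_tool(
  motion=[
    [[0, 0, 0.15], [0, 0, 0], -1],
    [[0, 0, 0.15], [0, 0, 0], -1],
    [[0, 0, 0.1], [0, 0, 0], -1],
    [[0, 0, 0], [0, 0, 0], -1],
  ],
  force=55,
)

```text
time: 7.98
position: [0.5446, 0.0755, 0.1396]
tool_rot: [3.118, 0.377, 0.004]
ft_force: [0.1, 0.7, 5.9]
grip_width: 0.52
grip_force: 55.0
```

Call:
drive_tool(
  motion=[
    [[0, 0, 0.2], [0, 0, 0], -1],
    [[0, 0, 0.2], [0, 0, 0], -1],
    [[0, 0, 0.2], [0, 0, 0], -1],
    [[0, 0, 0], [0, 0, 0], -1],
  ],
)

```text
time: 8.48
position: [0.5437, 0.0751, 0.132]
tool_rot: [3.119, 0.377, 0.001]
ft_force: [0.8, -1.3, -1.1]
grip_width: 0.518
grip_force: 54.9
```

Call:
drive_tool(
  motion=[
    [[0, 0, 0.15], [0, 0, 0], -1],
    [[0, 0, 0.1], [0, 0, 0], -1],
    [[0, 0, 0], [0, 0, 0], -1],
  ],
)

```text
time: 8.85
position: [0.5437, 0.0752, 0.13]
tool_rot: [3.119, 0.377, 0.001]
ft_force: [-0.5, -1.4, 3.4]
grip_width: 0.519
grip_force: 55.0
```

Call:
drive_tool(
  motion=[
    [[0, 0, 0.1], [0, 0, 0], -1],
    [[0, 0, 0], [0, 0, 0], -1],
  ],
)

```text
time: 9.1
position: [0.5438, 0.0752, 0.1289]
tool_rot: [3.119, 0.377, 0.001]
ft_force: [0.7, -1.8, 4.7]
grip_width: 0.519
grip_force: 55.0
```

Call:
drive_tool(
  motion=[
    [[0, 0, 0.1], [0, 0, 0], -1],
    [[0, 0, 0], [0, 0, 0], -1],
    [[0, 0, 0], [0, 0, 0], -1],
  ],
)

```text
time: 9.48
position: [0.5438, 0.0753, 0.1282]
tool_rot: [3.118, 0.377, 0.001]
ft_force: [-0.8, -1.5, 7.7]
grip_width: 0.518
grip_force: 55.0
```

Call:
drive_tool(
  motion=[
    [[0, 0, 0.1], [0, 0, 0], -1],
    [[0, 0, 0], [0, 0, 0], -1],
    [[0, 0, 0], [0, 0, 0], -1],
  ],
)

```text
time: 9.85
position: [0.5438, 0.0753, 0.1282]
tool_rot: [3.118, 0.377, 0.001]
ft_force: [-4.2, -2.0, 14.6]
grip_width: 0.517
grip_force: 55.1
```

Call:
drive_tool(
  motion=[
    [[0, 0, 0.03], [0, 0, 0], -1],
    [[0, 0, 0], [0, 0, 0], -1],
    [[0, 0, 0], [0, 0, 0], -1],
    [[0, 0, 0], [0, 0, 0], -1],
    [[0, 0, 0], [0, 0, 0], -1],
  ],
)

```text
time: 10.48
position: [0.5438, 0.0753, 0.1282]
tool_rot: [3.118, 0.377, 0.001]
ft_force: [-3.9, -3.1, 16.8]
grip_width: 0.52
grip_force: 55.2
```

Run:
```python
from h import *
s=ctrl.get_state();print(s["position"],s["ft_force"],s["grip_force"])
im=ctrl.get_image("side")[...,::-1]
p=proj("side",[.543,.074,.08])[0].astype(int)
cv2.imwrite("pics/s3c.png",cv2.resize(im[p[1]-40:p[1]+50,p[0]-50:p[0]+50],None,fx=6,fy=6,interpolation=2))
```

```text
[0.54383143 0.07533315 0.12820335] [-3.9396009  -3.11686197 16.83028021] 55.172240186645396
```

View pics/s3c.png

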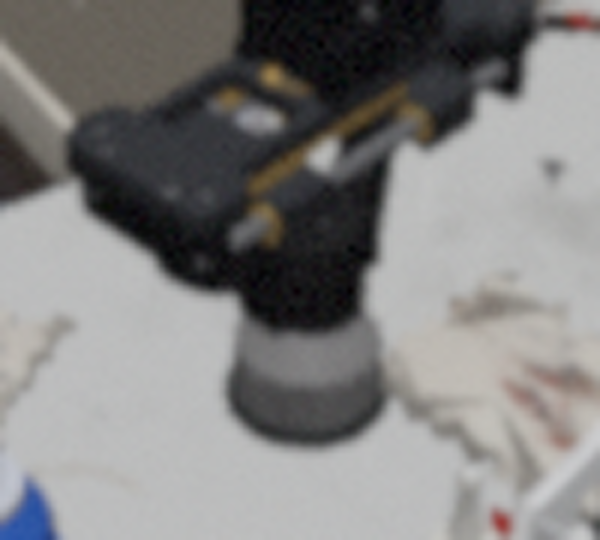

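The side view shows the cap down on the collar, which is fully covered at crop (305,320), with the white stem raised at (325,155). The force is steady at about 17 N, so I'll hand in.

```bash
python3 -c "
from bench import ctrl
print(ctrl.close_job())"
```

```text
the job is handed in; nothing more can be done
None
```

The black cap is clicked onto the slim grey jar and pressed down to its collar, still gripped at 55 N and pushed down with about 17 N; I left the wide jar open, kept clear of the pots and dropper bottle, and handed the job in at about 10.5 s.

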